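Locate a flange blank in a drilling fixture

TASK

Get the aluminium flange blank located in the dark green drilling fixture, ready for its ears to be drilled. Push the flange round on its spigot by its ears, without lifting it, until the notch in its rim (red mark) stands over the brass-ringed locating hole where the yellow arrow points; then take the red-knobbed pin from its parking hole, put it down through the notch into the locating hole until its collar sits on the flange, and let go. Last, press the flange clockwise (seen from above, the way the drill will drag it) against the pin with a steady push of about 12 N for a second to take out the play, and leave it there; never push the flange harder than 16 N, which would wear the bush. Leave the tape measure, the fastener box and the screwdriver where they are.

Things in the scene. Friction and masses are not known exactly. Their poses are not given: they have to be found in the camera images.
- jig: Drilling fixture, heavy, fixed: dark green plate 152 (x) x 232 (y) mm on four feet, 20 mm thick, its top 44 mm above the bench. Origin on the bench under the plate's centre, z up. Through holes: locating hole at (-40, 0) mm, parking hole at (28, -92) mm, both 13 mm wide, brass-ringed; three 11 mm drill holes 60 mm from the axis. A yellow arrow from the -x edge points to the locating hole.
- spigot (a point): Centre of the spigot's top, 60 mm above the bench, above jig's origin: the axis on which the flange turns. Spigot 29 mm diameter; round its foot a shoulder of 60 mm diameter, 6 mm high, carries the flange.
- locator (a point): Centre of the locating hole at the plate's top (44 mm above the bench; a brass bush of 20 mm diameter round it stands 4.5 mm higher), 40 mm from the spigot's axis. Axes as jig: here a flange turning clockwise moves towards +y.
- flange: Loose aluminium flange blank, about 0.55 kg, flat on the shoulder: disc 90 mm diameter, 14 mm thick, from 50 to 64 mm above the bench (6 mm clear of the plate); bore with 1.6 mm play on the spigot. Slides round with 1 to 4 N at an ear and stays where it is left. Origin on its axis at the underside, z up. Notch along its -x; ears along its +x and at +120 and -120 degrees from it.
- notch (a point): Middle of the notch, on the flange's top face, 40 mm from the axis along the flange's -x; over locator when the notch is in place. The notch is 17 mm wide with parallel sides, open at the rim, cut in to 31 mm from the axis; a red paint mark lies just inside it.
- ear0 (a point): Middle of the ear across from the notch, on the flange's top face, 60 mm from the axis along the flange's +x. All three ears are alike: straight-sided, 26 mm wide, with round ends reaching 74 mm from the axis.
- pin: Loose upright locating pin, 0.11 kg. Origin at its foot's centre, z up. Stem 12 mm diameter, 42 mm long, foot tapered over 5 mm; on it a collar 28 mm diameter, 4 mm thick; above that a red knob 22 mm diameter, 46 to 74 mm above the foot, to grip from above. Foot height above the bench: 2 mm parked, 22 mm home (collar on the flange). In the notch it has 2.5 mm play on either side.
- tape_measure: Tape measure, dark green, 32 x 79 x 62 mm, standing on the bench left of the fixture; origin at the centre of its underside. To be left alone.
- fastener_box: Small clear box of fasteners with a blue card, 64 x 78 x 26 mm, lying on the bench left of the fixture, farther back; origin at the centre of its underside. To be left alone.
- screwdriver: Screwdriver with red handle, 202 mm long along its own y, 28 mm high, lying on the bench right of the fixture; origin at the middle of its length at the bench. To be left alone.

How it is judged (in metres and radians):
On the way, in this order (a step that is already met when the one before it is completed fails the run):
1. the flange is turned until its notch stands over the locating hole (horizontal distance between notch and locator below 0.0035 m), for 0.2 s.
2. the pin stands home through the notch in the locating hole, let go (horizontal distance between pin and locator below 0.004 m and z of pin in the frame of jig below 0.025 m and angle between pin's own z axis and vertical below 0.12 rad and contact force between pin and the fingers below 0.2 N), for 0.2 s.
3. the flange is pressed clockwise against the pin with a steady push (contact force between flange and pin above 6 N and contact force between flange and the fingers above 8 N and y of notch in the frame of locator above 0.0015 m), for 0.5 s.
At the end, for the whole second after the job is handed in: Pin upright (0.12 rad) in the locating hole, foot within 4 mm of its centre, collar on the flange within 3 mm; flange flat on the shoulder (2.5 mm, 0.05 rad), the middle of its notch more than 1.5 mm clockwise of the hole's centre; all at rest and let go (all of step 2 and z of flange in the frame of jig below 0.0525 m and angle between flange's own z axis and vertical below 0.05 rad and y of notch in the frame of locator above 0.0015 m and linear speed of each of flange, pin below 0.01 m/s); the robot touches nothing.
It fails at once if the flange is pushed with more than 16 N (contact force between flange and the fingers above 16 N).
It fails at once if the flange is lifted off its shoulder by more than 5 mm (z of flange in the frame of jig above 0.055 m).
It fails at once if the tape measure, fastener box or screwdriver is moved by more than 15 mm (distance of any of tape_measure, fastener_box, screwdriver from where it was at the start of the episode above 0.015 m).
It also fails if it takes over 72 s, if anything falls off the work surface, if the arm or the gripper's body presses on something with over 40 N, if the wrist force passes 120 N, or if a joint passes its speed limit or range.

ROBOT

A 7-joint arm with a two-finger parallel gripper is mounted at the origin on a cart in front of the work surface, level with it; the furniture and walls round the work are solid. World frame = base frame: x ahead of the robot, y to its left, z up, the work surface at z = 0. Lengths are in m, angles in degrees, forces in N, time in s.
With the tool pointing down it reaches from about 0.425 to 0.875 m from the base axis. Payload 4.7 kg.
Tool frame: the origin (TCP) lies at the very end of the fingers, on their centre line; the grasp point (between the pads) lies env.hold_point_z behind it (env.hold_point_z is the distance from the TCP to the grasp point, in m); z points along the fingers, y is the line along which they close (so a half turn about z gives the same grasp; the last joint's range is limited). The gripper opens to 87 mm and grips with 3 to 60 N. Pads are 19 mm wide; open, the fingers measure 117 mm over their backs; the gripper's body (75 mm by 190 mm) begins 51 mm behind the grasp point.
Start: joints at [-74.02, 18.392, -4.016, 83.108, 1.295, 78.541, -3.26], TCP at [0.17, 0.627, 0.223] pointing down, gripper open.
Joint ranges: [-163.93, 163.93], [-17.29, 119.83], [-79.2, 71.16], [3.27, 140.29], [-89.18, 269.18], [5.43, 117.66], [-154.24, 154.24]. Speed limits (degrees/s): [147.25, 147.25, 180, 180, 180, 180, 180].

INTERFACE

Orientations are given as [roll, pitch, yaw] about the fixed x, y, z axes, in that order (R = Rz(yaw) Ry(pitch) Rx(roll)).
In Python, from cell import env gives the robot as it stands.
- The arm moves only by the shell command python3 -m jog 'ROWS' [FORCE]. ROWS is JSON, a list of rows, each an object with "dp": the shift along the tool's x, y, z in cm, a list of three; "twist": the turn about the tool's z in degrees; "fingers": the opening, from 0 (shut) to 1 (fully open). A call has 1 to 8 rows; each row is the pose to reach, as a shift and turn from the pose commanded when the call began, along the tool's axes at that moment; what a row does not reach only later rows make up. A row lasts 1/8 s, in which the tool goes at most 62.5 mm and 10.7 degrees, less where a joint would pass 70% of its speed; a pose out of reach is approached as far as the arm can. A call with a gripper value outside its range is refused whole. The fingers move at their own pace and stop on an object; FORCE is the grip in N (left out, the last holds). Time passes only in rows, so rows that repeat a pose let the fingers close. It gives the time, the measured TCP pose, the force, the opening and the grip force at its end, in the units of the state.
- env.get_obs(): the state, without advancing time (a new reading comes with each control period).
- env.read_camera(name): name is "scene" or "top"; returns a dict with "pixels" (480x640x3 uint8, blue, green, red), "depth" (480x640 float32, m along the optical axis (not along the pixel's ray), 0 where there is no reading), "fx", "fy", "cx", "cy" (pixels), "rvec" (rotation vector, rad) and "tvec" (3), from world to camera coordinates, as OpenCV has them. Camera axes: x right, y down, z forward; pixel columns grow to the right and rows downward; lengths in m; the calibration is good to about 2 mm. A picture is of the moment at which its call begins.
- env.sign_off(): hands the job in; it is judged then, once.
The state is a dict: "time_s": time; "qpos": joint angles; "joint_velocities": joint speeds; "effort": joint torques, N m; "tool_pos": TCP position; "tool_rot": TCP orientation; "force": force on the tool from outside, world axes, zero at the start; "wrist_torque": the same for the moment, N m; "grip_width": finger opening in m; "grasp_force": force on a finger pad.
Only numpy, scipy, OpenCV 4.12 (cv2) and the standard library are available. Lean on these libraries where they do the work, as an engineer would, in place of code of your own. Each camera call takes 0.05 s, during which the arm holds its last target. There are 200 camera calls.

## Working session

There is one attempt and no reset: what is moved stays moved. The work goes in short steps, Python scripts to look and compute and a shell command to move; the robot and the scene stay as the last step left them, time stands still between calls to the robot, and variables do not carry over. Pictures are saved under pics/ and viewed, at most 14 in all, crops included, and the job is handed in when it is done.

```bash
mkdir -p pics; ls
cat > h.py <<'E'
from cell import env
import numpy as np, cv2
def cam(n):
    c=env.read_camera(n); R=cv2.Rodrigues(np.array(c['rvec'],float))[0]; return c,R,np.array(c['tvec'],float).ravel()
def xyz(c,R,t):
    v,u=np.mgrid[:480,:640]; d=c['depth']
    p=np.stack([(u-c['cx'])/c['fx']*d,(v-c['cy'])/c['fy']*d,d],-1)
    return (p-t)@R
def plane(c,R,t,u,v,z):
    r=np.array([(u-c['cx'])/c['fx'],(v-c['cy'])/c['fy'],1])@R; o=-t@R
    return o+r*(z-o[2])/r[2]
def px(c,R,t,P):
    q=R@np.array(P,float)+t; return q[0]/q[2]*c['fx']+c['cx'],q[1]/q[2]*c['fy']+c['cy']
E
python3 - <<'E'
from h import *
for n in('top','scene'):
    c,R,t=cam(n); cv2.imwrite(f'pics/{n}0.png',c['pixels']); print(n,-t@R,c['fx'],R[2])
print(env.get_obs(),env.hold_point_z)
E
```

```text
pics
top [0.32669884 0.21969351 0.91745501] 451.5613396479154 [ 0.18706148  0.00415464 -0.98233942]
scene [-0.02453075 -0.36513189  0.50746361] 508.7536112908411 [ 0.58691407  0.6525308  -0.47930723]
{'time_s': 0.1, 'qpos': array([-74.0212905 ,  18.43511523,  -4.01465727,  83.16682327,
         1.29428773,  78.54212815,  -3.26100097]), 'joint_velocities': array([ 0.04439134, -0.17850253, -0.0336567 , -0.11524719, -0.00080577,
       -0.1014781 ,  0.07690375]), 'effort': array([ 8.34562866e-05, -4.92573094e+01, -4.05774415e-01, -3.13398063e+01,
       -6.41586701e-02,  3.95536353e-02,  7.53238078e-05]), 'tool_pos': array([0.1700271 , 0.62685542, 0.22157688]), 'tool_rot': array([-1.79901122e+02,  5.05397915e-03,  1.64828893e+02]), 'force': array([ 0.11651384, -0.48860564, -0.12386925]), 'wrist_torque': array([-0.0330633 ,  0.04688371, -0.00566337]), 'grasp_force': 0.0, 'grip_width': 0.08717901432959167} 0.0187
```

View pics/top0.png

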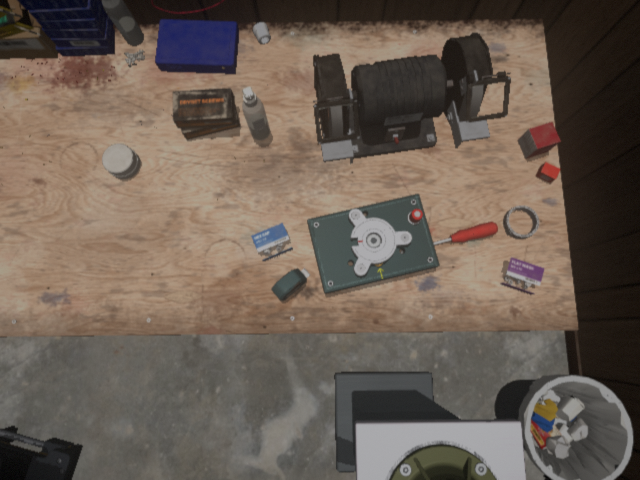

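View pics/scene0.png

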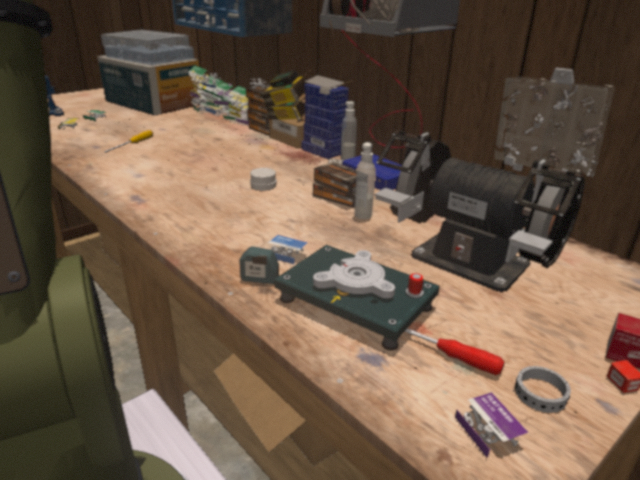

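Top view: jig about (373,243), flange centre (375,240), red-marked notch near (360,241), ears at (357,215), (404,238), (361,268), arrow at (380,270), pin at (416,215). I'll zoom in for detail.

Run:
```python
from h import *
c,R,t=cam('top'); I=c['pixels']
cv2.imwrite('pics/z1.png',cv2.resize(I[185:305,300:450],None,fx=5,fy=5,interpolation=cv2.INTER_CUBIC))
P=xyz(c,R,t)
X,Y,Z=P[...,0],P[...,1],P[...,2]
roi=np.zeros((480,640),bool); roi[185:305,295:450]=1
m=roi&(Z>.036)&(Z<.052); 
print('plate z med',np.median(Z[m]),m.sum())
# plate outline by depth: everything above .03 in roi, largest component
k=(roi&(Z>.034)&(Z<.15)).astype(np.uint8); n,l,s,ce=cv2.connectedComponentsWithStats(k); i=1+np.argmax(s[1:,4]); k=(l==i)
pts=np.array([plane(c,R,t,u,v,.044)[:2] for v,u in zip(*np.nonzero(k))])
print('rect',cv2.minAreaRect((pts*1000).astype(np.float32)))
f=roi&(Z>.058)&(Z<.068); print('flange z',np.median(Z[f]),f.sum())
fp=np.array([plane(c,R,t,u,v,.064)[:2] for v,u in zip(*np.nonzero(f&k))]); print('flange mean',fp.mean(0))
p=k&(Z>.066); print('pin',np.median(P[p],0),p.sum(),Z[p].max())
hs=cv2.cvtColor(I,cv2.COLOR_BGR2HSV)
red=roi&((hs[...,0]<8)|(hs[...,0]>172))&(hs[...,1]>90)&(hs[...,2]>60)
n,l,s,ce=cv2.connectedComponentsWithStats(red.astype(np.uint8))
for i in range(1,n):
  if s[i,4]>2: print('red',ce[i],s[i,4],plane(c,R,t,*ce[i],.064),plane(c,R,t,*ce[i],.076))
```

```text
plate z med 0.044474837584219905 6509
rect ((494.5367431640625, 121.88322448730469), (152.0562744140625, 231.4598846435547), 12.724776268005371)
flange z 0.06433560244101857 2199
flange mean [0.49480337 0.11999743]
pin [0.51132362 0.10530336 0.06698737] 435 0.0812553466968134
red [415.86868687 215.26262626] 99 [0.54380839 0.03728132 0.064     ] [0.54075573 0.03984613 0.076     ]
red [360. 241.] 3 [0.49417765 0.14728634 0.064     ] [0.49182281 0.14830442 0.076     ]
```

View pics/z1.png

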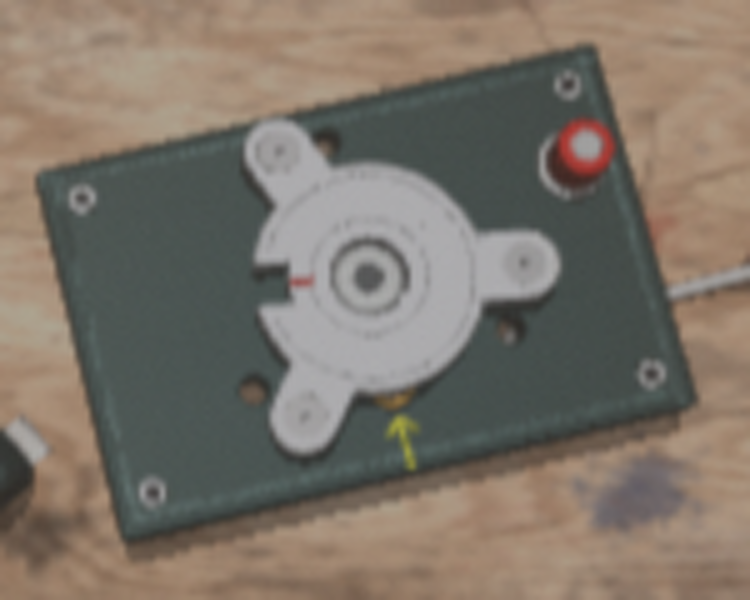

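The notch now points to world +y and must go about 100° CCW. I'll push the ear at about 30° by straddling it with part-open fingers. First, a precise template fit of the flange and the row deltas.

```bash
cat >> h.py <<'E'
from scipy.optimize import differential_evolution as DE
def flange(c,R,t,guess=(.4945,.1215),a0=None,w=6):
    I=c['pixels']; hs=cv2.cvtColor(I,cv2.COLOR_BGR2HSV)
    P=np.array([[plane(c,R,t,u,v,.064)[:2] for u in range(640)] for v in range(185,305)])
    hsr=hs[185:305]; near=np.hypot(*(P-guess).transpose(2,0,1))<.085
    obs=cv2.GaussianBlur(hsr[...,2].astype(float),(3,3),0)*(1-hsr[...,1]/255.)
    P=P[near]; obs=obs[near]
    def model(q):
        d=P-q[:2]; a=np.deg2rad(q[2]); x=d[:,0]*np.cos(a)+d[:,1]*np.sin(a); y=-d[:,0]*np.sin(a)+d[:,1]*np.cos(a)
        sd=np.hypot(x,y)-.045
        for k in(0,120,-120):
            b=np.deg2rad(k); xx=x*np.cos(b)+y*np.sin(b); yy=-x*np.sin(b)+y*np.cos(b)
            sd=np.minimum(sd,np.hypot(xx-np.clip(xx,.03,.061),yy)-.013)
        sd=np.maximum(sd,-np.maximum(np.abs(y)-.0085,x+.031))
        sd=np.maximum(sd,.0145-np.hypot(x,y))
        return 1/(1+np.exp(sd/.0007))
    ra=(-180,180) if a0 is None else (a0-w,a0+w)
    r=DE(lambda q:-np.corrcoef(model(q),obs)[0,1],[(guess[0]-.005,guess[0]+.005),(guess[1]-.005,guess[1]+.005),ra],seed=1,popsize=20,maxiter=80)
    return r.x,-r.fun
def go(x,y,z,yaw,q=None):
    o=env.get_obs(); p,rot=o['tool_pos'],o['tool_rot']; a=np.deg2rad(rot[2])
    d=np.array([x,y,z])-p; dx=d[0]*np.cos(a)+d[1]*np.sin(a); dy=d[0]*np.sin(a)-d[1]*np.cos(a)
    tw=-((yaw-rot[2]+180)%360-180)
    print('dp cm',np.round([dx*100,dy*100,-d[2]*100],2),'twist',round(tw,1),'t',o['time_s'],'w',round(o['grip_width'],4),'F',np.round(o['force'],2))
E
python3 - <<'E'
from h import *
c,R,t=cam('top'); q,s=flange(c,R,t); print(q,s)
J=(.4945,.1219)
for k in(0,120,-120):
    a=np.deg2rad(q[2]+k); print(k,q[2]+k,q[:2]+.06*np.array([np.cos(a),np.sin(a)]))
# knob top
I=c['pixels'];P=xyz(c,R,t); m=P[205:228,405:428].reshape(-1,3); m=m[m[:,2]>.072]; print('knob top',m.mean(0),len(m))
# tape, box height check
ang=q[2]+120; ang=(ang+180)%360-180; a=np.deg2rad(ang); go(q[0]+.06*np.cos(a),q[1]+.06*np.sin(a),.14,ang)
E
```

```text
[  0.49660508   0.12137553 -85.97525633] 0.9385963293709698
0 -85.97525633221436 [0.50081632 0.0615235 ]
120 34.02474366778564 [0.54633284 0.15494858]
-120 -205.97525633221437 [0.44266608 0.14765451]
knob top [0.53958962 0.04064123 0.08478715] 98
dp cm [-48.67 -35.71   8.19] twist 130.8 t 0.2 w 0.087 F [ 0.49 -1.25  0.83]
```

Flange fits well, with the ear I want at 34°. Moving above it.

```bash
python3 -m jog '[{"dp":[-24,-18,2],"twist":65,"fingers":0.5},{"dp":[-24,-18,2],"twist":65,"fingers":0.5},{"dp":[-24,-18,2],"twist":65,"fingers":0.5},{"dp":[-24,-18,2],"twist":65,"fingers":0.5},{"dp":[-24,-18,2],"twist":65,"fingers":0.5},{"dp":[-24,-18,2],"twist":65,"fingers":0.5},{"dp":[-24,-18,2],"twist":65,"fingers":0.5},{"dp":[-24,-18,2],"twist":65,"fingers":0.5}]'
python3 - <<'E'
from h import *
go(.5463,.1549,.14,34)
E
```

```text
time_s: 1.2
tool_pos: [0.354, 0.3915, 0.2025]
tool_rot: [-180.0, -0.0, 100.1]
force: [0.3, 0.0, 0.0]
grip_width: 0.0438
grasp_force: 0.0
dp cm [-26.67  14.79   6.25] twist 66.1 t 1.2 w 0.0438 F [0.3  0.04 0.04]
```

```bash
python3 -m jog '[{"dp":[-26.67,14.8,6.2],"twist":66,"fingers":0.5},{"dp":[-26.67,14.8,6.2],"twist":66,"fingers":0.5},{"dp":[-26.67,14.8,6.2],"twist":66,"fingers":0.5},{"dp":[-26.67,14.8,6.2],"twist":66,"fingers":0.5},{"dp":[-26.67,14.8,6.2],"twist":66,"fingers":0.5},{"dp":[-26.67,14.8,6.2],"twist":66,"fingers":0.5},{"dp":[-26.67,14.8,6.2],"twist":66,"fingers":0.5},{"dp":[-26.67,14.8,6.2],"twist":66,"fingers":0.5}]'
python3 - <<'E'
from h import *
go(.5463,.1549,.056,34)
for n in('top','scene'):
    c,R,t=cam(n); 
    u,v=map(int,px(c,R,t,(.5,.12,.08))); print(u,v)
    cv2.imwrite(f'pics/{n}2.png',cv2.resize(c['pixels'][max(0,v-75):v+75,max(0,u-90):u+90],None,fx=4,fy=4,interpolation=2))
E
```

```text
time_s: 2.2
tool_pos: [0.5455, 0.1551, 0.1405]
tool_rot: [-180.0, -0.0, 34.2]
force: [-0.7, 0.1, -0.1]
grip_width: 0.0435
grasp_force: 0.0
dp cm [0.05 0.06 8.45] twist 0.2 t 2.2 w 0.0435 F [-0.7   0.1  -0.14]
375 236
359 261
```

View pics/scene2.png

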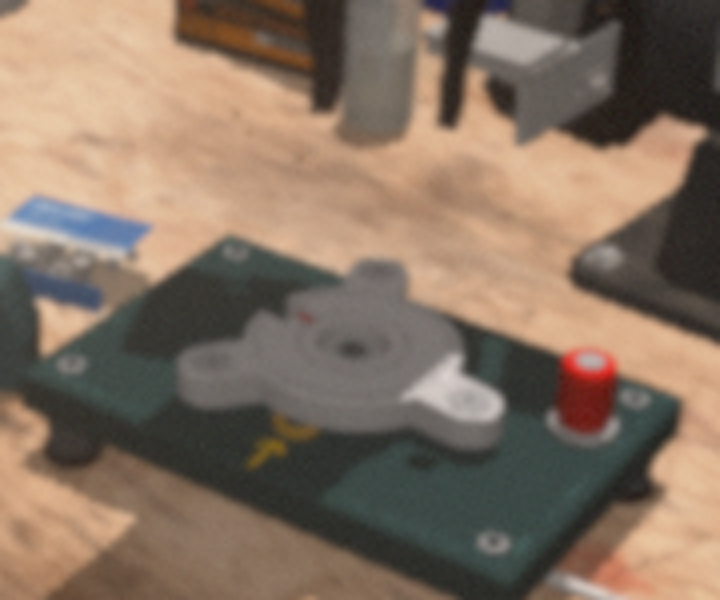

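Fingertips (crop ~(325,105) and (450,120)) hang above the far ear (380,270), one to each side. Descending.

```bash
python3 -m jog '[{"dp":[0,0,4],"twist":0,"fingers":0.5},{"dp":[0,0,6.5],"twist":0,"fingers":0.5},{"dp":[0,0,7.5],"twist":0,"fingers":0.5},{"dp":[0,0,8.4],"twist":0,"fingers":0.5},{"dp":[0,0,8.4],"twist":0,"fingers":0.5}]'
python3 - <<'E'
from h import *
for da in (10,20,30,40,50):
    a=np.deg2rad(34.2+da); go(.4963+.06*np.cos(a),.1215+.06*np.sin(a),.056,34.2+da)
E
```

```text
time_s: 2.92
tool_pos: [0.5461, 0.1535, 0.0567]
tool_rot: [-180.0, -0.0, 33.9]
force: [-0.1, -0.1, 0.3]
grip_width: 0.0438
grasp_force: 0.0
dp cm [-0.02 -1.19  0.07] twist -10.3 t 2.925 w 0.0438 F [-0.1  -0.12  0.31]
dp cm [-0.29 -2.2   0.07] twist -20.3 t 2.925 w 0.0438 F [-0.1  -0.12  0.31]
dp cm [-0.74 -3.15  0.07] twist -30.3 t 2.925 w 0.0438 F [-0.1  -0.12  0.31]
dp cm [-1.35 -4.    0.07] twist -40.3 t 2.925 w 0.0438 F [-0.1  -0.12  0.31]
dp cm [-2.09 -4.74  0.07] twist -50.3 t 2.925 w 0.0438 F [-0.1  -0.12  0.31]
```

```bash
python3 -m jog '[{"dp":[0,0,0],"twist":0,"fingers":0.38},{"dp":[0,-0.1,0],"twist":-1,"fingers":0.38},{"dp":[0,-0.2,0],"twist":-2,"fingers":0.38},{"dp":[0,-0.35,0],"twist":-3.5,"fingers":0.38},{"dp":[0,-0.5,0],"twist":-5,"fingers":0.38},{"dp":[0,-0.7,0],"twist":-7,"fingers":0.38},{"dp":[-0.02,-0.9,0],"twist":-9,"fingers":0.38},{"dp":[-0.05,-1.15,0],"twist":-11,"fingers":0.38}]' 3
python3 - <<'E'
from h import *
o=env.get_obs(); p=o['tool_pos'][:2]-(.4963,.1215); print(np.hypot(*p),np.rad2deg(np.arctan2(p[1],p[0])),o['tool_rot'][2])
c,R,t=cam('top'); q,s=flange(c,R,t); print(q,s)
E
```

```text
time_s: 3.92
tool_pos: [0.5392, 0.1624, 0.0566]
tool_rot: [180.0, -0.0, 44.9]
force: [1.3, -1.4, 1.3]
grip_width: 0.033
grasp_force: 0.7
0.059303928442730726 43.61994649386672 44.948817257535566
[ 0.4895      0.11705957 31.47038276] 0.33908578446494403
```

```bash
python3 -m jog '[{"dp":[0,-0.26,0],"twist":-2.5,"fingers":0.38},{"dp":[-0.02,-0.52,0],"twist":-5,"fingers":0.38},{"dp":[-0.05,-0.78,0],"twist":-7.5,"fingers":0.38},{"dp":[-0.09,-1.04,0],"twist":-10,"fingers":0.38},{"dp":[-0.14,-1.3,0],"twist":-12.5,"fingers":0.38},{"dp":[-0.2,-1.55,0],"twist":-15,"fingers":0.38},{"dp":[-0.28,-1.8,0],"twist":-17.5,"fingers":0.38},{"dp":[-0.36,-2.05,0],"twist":-20,"fingers":0.38}]'
python3 -m jog '[{"dp":[0,-0.26,0],"twist":-2.5,"fingers":0.38},{"dp":[-0.02,-0.52,0],"twist":-5,"fingers":0.38},{"dp":[-0.05,-0.78,0],"twist":-7.5,"fingers":0.38},{"dp":[-0.09,-1.04,0],"twist":-10,"fingers":0.38},{"dp":[-0.14,-1.3,0],"twist":-12.5,"fingers":0.38},{"dp":[-0.2,-1.55,0],"twist":-15,"fingers":0.38},{"dp":[-0.28,-1.8,0],"twist":-17.5,"fingers":0.38},{"dp":[-0.36,-2.05,0],"twist":-20,"fingers":0.38}]'
python3 - <<'E'
from h import *
o=env.get_obs(); p=o['tool_pos'][:2]-(.4963,.1215); print(np.hypot(*p),np.rad2deg(np.arctan2(p[1],p[0])),o['tool_rot'][2])
a=np.deg2rad(105); go(.4963+.06*np.cos(a),.1215+.06*np.sin(a),.056,105)
E
```

```text
time_s: 4.97
tool_pos: [0.522, 0.1748, 0.0565]
tool_rot: [-180.0, -0.0, 65.0]
force: [0.6, -1.8, -0.8]
grip_width: 0.0331
grasp_force: 0.6
time_s: 5.98
tool_pos: [0.5022, 0.1803, 0.0567]
tool_rot: [180.0, -0.0, 85.0]
force: [1.5, -1.1, -1.3]
grip_width: 0.0335
grasp_force: 0.5
0.05911566400089178 84.30639242275143 84.99880099746052
dp cm [-0.27 -2.12  0.07] twist -20.0 t 5.975 w 0.0335 F [ 1.51 -1.14 -1.29]
```

```bash
python3 -m jog '[{"dp":[0.01,-0.26,0],"twist":-2.5,"fingers":0.38},{"dp":[0,-0.52,0],"twist":-5,"fingers":0.38},{"dp":[-0.02,-0.78,0],"twist":-7.5,"fingers":0.38},{"dp":[-0.06,-1.04,0],"twist":-10,"fingers":0.38},{"dp":[-0.1,-1.3,0],"twist":-12.5,"fingers":0.38},{"dp":[-0.15,-1.55,0],"twist":-15,"fingers":0.38},{"dp":[-0.22,-1.8,0],"twist":-17.5,"fingers":0.38},{"dp":[-0.3,-2.05,0],"twist":-20,"fingers":0.38}]'
python3 -m jog '[{"dp":[0,-0.26,0],"twist":-2.5,"fingers":0.38},{"dp":[-0.02,-0.52,0],"twist":-5,"fingers":0.38},{"dp":[-0.05,-0.78,0],"twist":-7.5,"fingers":0.38},{"dp":[-0.09,-1.04,0],"twist":-10,"fingers":0.38},{"dp":[-0.14,-1.3,0],"twist":-12.5,"fingers":0.38},{"dp":[-0.2,-1.55,0],"twist":-15,"fingers":0.38},{"dp":[-0.28,-1.8,0],"twist":-17.5,"fingers":0.38},{"dp":[-0.36,-2.05,0],"twist":-20,"fingers":0.38}]'
python3 - <<'E'
from h import *
o=env.get_obs(); p=o['tool_pos'][:2]-(.4963,.1215); print(np.hypot(*p),np.rad2deg(np.arctan2(p[1],p[0])),o['tool_rot'][2])
c,R,t=cam('top'); u,v=374,241
cv2.imwrite('pics/top3.png',cv2.resize(c['pixels'][v-60:v+60,u-75:u+75],None,fx=5,fy=5,interpolation=2))
a=np.deg2rad(136); go(.4963+.06*np.cos(a),.1215+.06*np.sin(a),.056,136)
E
```

```text
time_s: 6.98
tool_pos: [0.4816, 0.1793, 0.0568]
tool_rot: [179.9, -0.0, 105.0]
force: [0.7, -0.2, -0.9]
grip_width: 0.033
grasp_force: 0.5
time_s: 7.98
tool_pos: [0.4628, 0.171, 0.0569]
tool_rot: [179.9, -0.0, 125.0]
force: [1.7, 0.3, -0.9]
grip_width: 0.0329
grasp_force: 0.7
0.059785569616593884 124.09968808273979 125.01765458253523
dp cm [-0.09 -1.2   0.08] twist -10.9 t 8.025 w 0.033 F [ 1.31  0.67 -1.08]
```

View pics/top3.png

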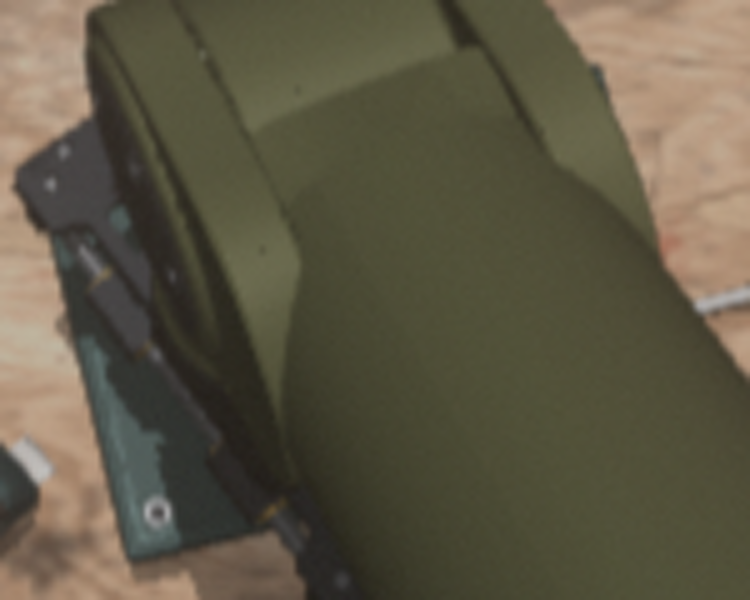

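The arm hides the flange in the top view. I'll push the remaining ~11° slowly, then check from the scene camera.

```bash
python3 -m jog '[{"dp":[0,-0.22,0],"twist":-2,"fingers":0.38},{"dp":[-0.02,-0.42,0],"twist":-4,"fingers":0.38},{"dp":[-0.04,-0.62,0],"twist":-6,"fingers":0.38},{"dp":[-0.06,-0.8,0],"twist":-7.5,"fingers":0.38},{"dp":[-0.08,-0.95,0],"twist":-9,"fingers":0.38},{"dp":[-0.1,-1.05,0],"twist":-10,"fingers":0.38},{"dp":[-0.1,-1.1,0],"twist":-10.5,"fingers":0.38},{"dp":[-0.1,-1.1,0],"twist":-10.5,"fingers":0.38}]'
python3 - <<'E'
from h import *
o=env.get_obs(); p=o['tool_pos'][:2]-(.4963,.1215); print(np.hypot(*p),np.rad2deg(np.arctan2(p[1],p[0])),o['tool_rot'][2])
c,R,t=cam('scene'); u,v=map(int,px(c,R,t,(.4963,.1215,.06)))
I=cv2.resize(c['pixels'][v-75:v+75,u-90:u+90],None,fx=4,fy=4,interpolation=2)
cv2.imwrite('pics/scene3.png',I); print(u,v)
E
```

```text
time_s: 9.02
tool_pos: [0.4541, 0.163, 0.0566]
tool_rot: [-180.0, -0.0, 135.3]
force: [0.8, 2.0, 1.5]
grip_width: 0.0334
grasp_force: 1.1
0.05920338070230474 135.52282993659844 135.32464414915543
356 272
```

View pics/scene3.png

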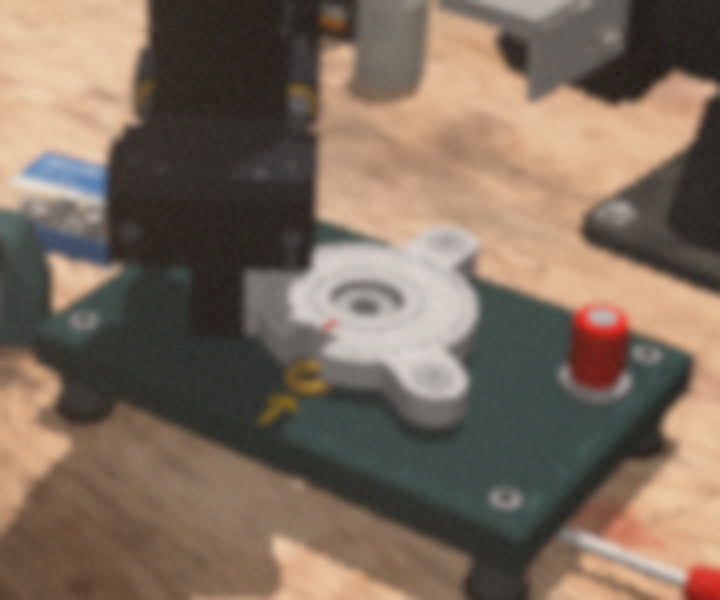

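```bash
cat >> h.py <<'E'
def sflange(c,R,t,a0,guess=(.4963,.1215)):
    # angle from scene camera: rectify top plane z=.064 to 0.5 mm grid, then correlate the outline
    g=np.arange(-.085,.085,.0005); GX,GY=np.meshgrid(g+guess[0],g+guess[1],indexing='ij')
    q=np.stack([GX,GY,np.full_like(GX,.064)],-1)@R.T+t
    mp=(q[...,:2]/q[...,2:]*[c['fx'],c['fy']]+[c['cx'],c['cy']]).astype(np.float32)
    return cv2.remap(c['pixels'],mp[...,0],mp[...,1],cv2.INTER_CUBIC)
E
python3 - <<'E'
from h import *
c,R,t=cam('scene'); I=c['pixels']
hs=cv2.cvtColor(I,cv2.COLOR_BGR2HSV); r=((hs[...,0]<10)|(hs[...,0]>170))&(hs[...,1]>60); r[:270]=0; r[285:]=0; r[:,:338]=0; r[:,360:]=0
v,u=np.nonzero(r); print(len(v),u.mean(),v.mean()); m=plane(c,R,t,u.mean(),v.mean(),.064)
A=plane(c,R,t,375.25,290.75,.064);B=plane(c,R,t,378,257,.064)
print('mark',m,'ears',A,B)
C=np.array([.4963,.1215]); 
for p,o in((m,180),(A,-120),(B,0)):
    d=p[:2]-C; print(np.hypot(*d),np.rad2deg(np.arctan2(d[1],d[0]))-o)
im=sflange(c,R,t,0); a=np.deg2rad(12.7)
im=cv2.resize(im[::-1,::-1],None,fx=1.7,fy=1.7); cv2.imwrite('pics/rect.png',im)
E
```

```text
6 348.0 277.8333333333333
mark [0.46987086 0.11562151 0.064     ] ears [0.47657593 0.06221097 0.064     ] [0.55563054 0.12974126 0.064     ]
0.027075007714196117 -347.46013880886335
0.06248382346452113 11.598927011082552
0.05990018258327558 7.908023577327483
```

View pics/rect.png

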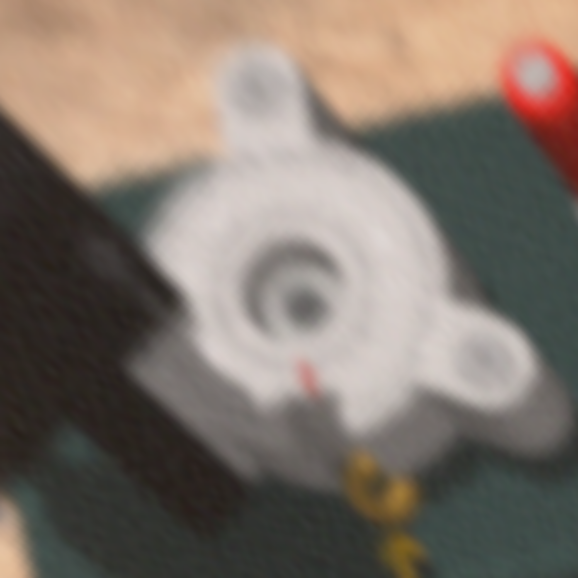

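The rectified view puts the ears at (258,85) and (485,357), so the flange yaw is about 9.8°. It needs about 3° more.

```bash
python3 -m jog '[{"dp":[0,-0.08,0],"twist":-0.8,"fingers":0.38},{"dp":[0,-0.16,0],"twist":-1.6,"fingers":0.38},{"dp":[0,-0.24,0],"twist":-2.4,"fingers":0.38},{"dp":[-0.01,-0.31,0],"twist":-3,"fingers":0.38},{"dp":[-0.01,-0.31,0],"twist":-3,"fingers":0.38},{"dp":[-0.01,-0.15,0],"twist":-2,"fingers":0.4}]'
python3 -m jog '[{"dp":[0,0,-2],"twist":0,"fingers":0.4},{"dp":[0,0,-5],"twist":0,"fingers":0.4},{"dp":[0,0,-8.5],"twist":0,"fingers":0.7},{"dp":[0,0,-8.5],"twist":0,"fingers":0.7}]'
python3 - <<'E'
from h import *
c,R,t=cam('top');print(R[:1])
go(.5417,.0386,.14,12.7+90); go(.5417,.0386,.14,12.7)
E
```

```text
time_s: 9.88
tool_pos: [0.4526, 0.1609, 0.0562]
tool_rot: [-179.9, 0.0, 137.2]
force: [-0.8, -0.7, -1.1]
grip_width: 0.034
grasp_force: 0.0
time_s: 10.38
tool_pos: [0.4548, 0.1618, 0.1439]
tool_rot: [179.8, 0.1, 137.3]
force: [-0.3, 0.1, 0.0]
grip_width: 0.0476
grasp_force: 0.0
[[-0.0114038  -0.99991449 -0.00640054]]
dp cm [-14.81  -3.05   0.22] twist 34.6 t 10.425 w 0.0512 F [-0.18 -0.36 -1.04]
dp cm [-14.81  -3.05   0.22] twist 124.6 t 10.425 w 0.0512 F [-0.18 -0.36 -1.04]
```

```bash
python3 -m jog '[{"dp":[-14.8,-3.05,0],"twist":34.6,"fingers":0.6},{"dp":[-14.8,-3.05,0],"twist":34.6,"fingers":0.6},{"dp":[-14.8,-3.05,0],"twist":34.6,"fingers":0.6},{"dp":[-14.8,-3.05,0],"twist":34.6,"fingers":0.6},{"dp":[-14.8,-3.05,0],"twist":34.6,"fingers":0.6}]'
python3 - <<'E'
from h import *
c,R,t=cam('scene')
im=sflange(c,R,t,0)
im=cv2.resize(im[::-1,::-1],None,fx=1.7,fy=1.7)
d,T,t2=cam('top'); I=cv2.resize(d['pixels'][185:305,300:450],(722,578),interpolation=2)[:,:222+250]
s=cv2.resize(c['pixels'][180:330,280:460],None,fx=1.8,fy=1.8)
cv2.imwrite('pics/both.png',cv2.resize(np.hstack([im,cv2.resize(d['pixels'][185:305,300:450],(722,578),interpolation=2)]),None,fx=.61,fy=.61))
cv2.imwrite('pics/both.png',np.hstack([im[:,:400+100],cv2.resize(d['pixels'][185:305,320:450],(300,578),interpolation=2)]))
go(.5417,.0386,.052,102.7)
E
```

```text
time_s: 11.05
tool_pos: [0.5401, 0.0384, 0.1398]
tool_rot: [-179.8, 0.0, 102.7]
force: [-0.8, -0.1, -0.5]
grip_width: 0.0521
grasp_force: 0.0
dp cm [-0.1   0.12  8.85] twist 0.1 t 11.15 w 0.0521 F [-0.06  0.43 -0.99]
```

View pics/both.png

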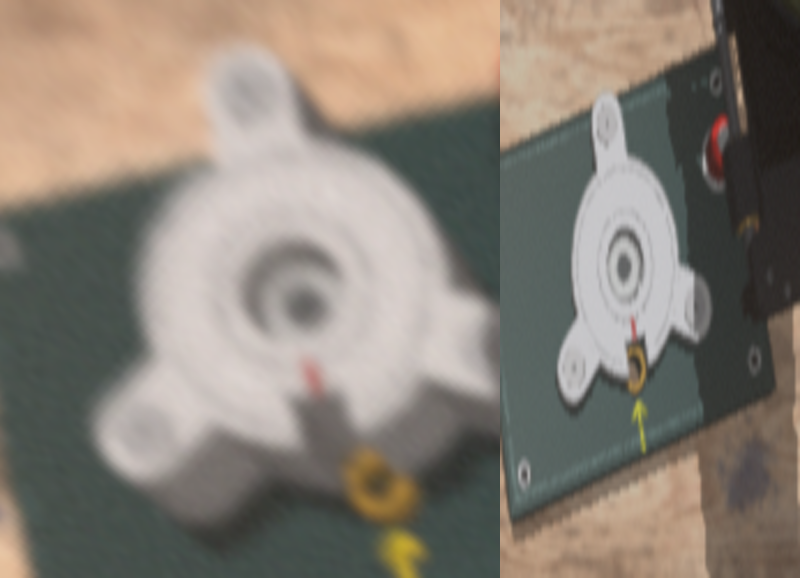

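The notch now stands over the brass ring (right panel, ~(637,365)). A numeric check follows, with flange yaw and ring direction.

```bash
python3 - <<'E'
from h import *
c,R,t=cam('top'); q,s=flange(c,R,t,(.4965,.1213),12,8); print(q,s)
a=np.deg2rad(q[2]); n=q[:2]-.04*np.array([np.cos(a),np.sin(a)]); print('notch',n)
hs=cv2.cvtColor(c['pixels'],cv2.COLOR_BGR2HSV); b=(hs[...,0]>8)&(hs[...,0]<28)&(hs[...,1]>110)&(hs[...,2]>50); b[:250]=0;b[269:]=0;b[:,370:390]&=True; b[:,:370]=0;b[:,390:]=0
v,u=np.nonzero(b); print(len(v),u.min(),u.max(),v.min(),v.max()); print('ring mid',plane(c,R,t,(u.min()+u.max())/2,(v.min()+v.max())/2,.0485),'arrow..')
y=(hs[...,0]>24)&(hs[...,0]<36)&(hs[...,1]>110)&(hs[...,2]>90); y[:262]=0;y[290:]=0;y[:,:365]=0;y[:,395:]=0
v,u=np.nonzero(y); p=np.array([plane(c,R,t,x,w,.044)[:2] for x,w in zip(u,v)]); print('arrow',len(p),p.mean(0)); d=q[:2]-p.mean(0); print('arrow->axis angle',np.rad2deg(np.arctan2(d[1],d[0])))
E
python3 -m jog '[{"dp":[-0.1,0.12,3],"twist":0,"fingers":0.6},{"dp":[-0.1,0.12,6],"twist":0,"fingers":0.6},{"dp":[-0.1,0.12,7.5],"twist":0,"fingers":0.6},{"dp":[-0.1,0.12,8.8],"twist":0,"fingers":0.6},{"dp":[-0.1,0.12,8.8],"twist":0,"fingers":0.6}]'
```

```text
[ 0.49716832  0.1207821  12.80881232] 0.901305861139445
notch [0.45816371 0.11191416]
30 376 382 257 265
ring mid [0.45714662 0.11016888 0.0485    ] arrow..
arrow 21 [0.43609365 0.10769328]
arrow->axis angle 12.095998710084423
time_s: 11.82
tool_pos: [0.5422, 0.0386, 0.0531]
tool_rot: [-179.9, 0.0, 102.7]
force: [-0.1, -0.9, 0.9]
grip_width: 0.0524
grasp_force: 0.0
```

```bash
python3 -m jog '[{"dp":[0,0,0],"twist":0,"fingers":0.2},{"dp":[0,0,0],"twist":0,"fingers":0.2},{"dp":[0,0,0],"twist":0,"fingers":0.2},{"dp":[0,0,0],"twist":0,"fingers":0.2},{"dp":[0,0,0],"twist":0,"fingers":0.2},{"dp":[0,0,0],"twist":0,"fingers":0.2}]' 15; python3 -c "
from h import *
o=env.get_obs();print(o['force'],o['tool_pos'])"
```

```text
time_s: 12.58
tool_pos: [0.5427, 0.0385, 0.0538]
tool_rot: [180.0, -0.0, 102.7]
force: [-1.6, 0.4, 2.2]
grip_width: 0.0215
grasp_force: 15.0
[-1.61531717  0.38040708  2.15528692] [0.54270234 0.03850254 0.05383039]
```

```bash
python3 -m jog '[{"dp":[0,-0.02,-2],"twist":0,"fingers":0.2},{"dp":[0,-0.02,-5],"twist":0,"fingers":0.2},{"dp":[0,-0.02,-8.5],"twist":0,"fingers":0.2},{"dp":[0,-0.02,-8.5],"twist":0,"fingers":0.2},{"dp":[4,-3,-8.5],"twist":0,"fingers":0.2},{"dp":[8,-6,-8.5],"twist":0,"fingers":0.2},{"dp":[9.2,-6.85,-8.5],"twist":0,"fingers":0.2},{"dp":[9.2,-6.85,-8.5],"twist":0,"fingers":0.2}]'
python3 - <<'E'
from h import *
go(.4557,.1132,.0735,102.7)
c,R,t=cam('scene'); cv2.imwrite('pics/s5.png',cv2.resize(c['pixels'][170:320,260:440],None,fx=4,fy=4,interpolation=2))
E
```

```text
time_s: 13.58
tool_pos: [0.4549, 0.1135, 0.1379]
tool_rot: [-180.0, 0.0, 102.8]
force: [-0.0, 0.2, -1.3]
grip_width: 0.0214
grasp_force: 15.0
dp cm [-0.04  0.07  6.44] twist 0.1 t 13.575 w 0.0214 F [-0.01  0.2  -1.32]
```

View pics/s5.png

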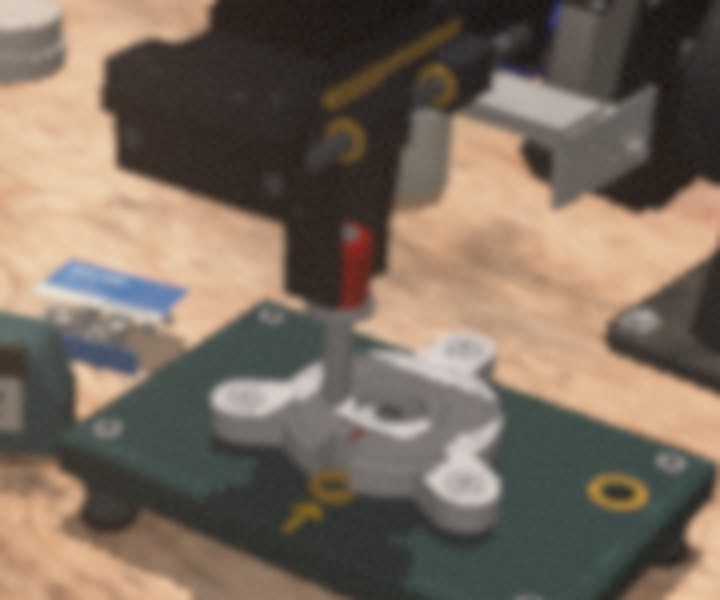

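Pin is upright above the notch. Descend to just over the flange and re-read.

```bash
python3 -m jog '[{"dp":[0,0.03,1],"twist":0,"fingers":0.2},{"dp":[0,0.03,1.8],"twist":0,"fingers":0.2},{"dp":[0,0.03,1.8],"twist":0,"fingers":0.2},{"dp":[0,0.03,1.8],"twist":0,"fingers":0.2}]'
python3 - <<'E'
from h import *
go(.4557,.1132,.0738,102.7)
E
python3 -m jog '[{"dp":[0,0,0],"twist":0,"fingers":0.2},{"dp":[0,0,0],"twist":0,"fingers":0.2}]'
```

```text
time_s: 14.12
tool_pos: [0.456, 0.113, 0.1204]
tool_rot: [-180.0, 0.0, 102.7]
force: [0.4, -0.6, -1.4]
grip_width: 0.0217
grasp_force: 15.0
dp cm [ 0.03 -0.03  4.66] twist 0.0 t 14.125 w 0.0217 F [ 0.36 -0.62 -1.38]
time_s: 14.38
tool_pos: [0.456, 0.1133, 0.1208]
tool_rot: [180.0, -0.0, 102.7]
force: [-0.5, 0.7, -0.3]
grip_width: 0.0216
grasp_force: 15.0
```

Now through the notch, slowly, stopping just inside the hole.

```bash
python3 -m jog '[{"dp":[0,-0.03,0.5],"twist":0,"fingers":0.2},{"dp":[0,-0.03,1],"twist":0,"fingers":0.2},{"dp":[0,-0.03,1.4],"twist":0,"fingers":0.2},{"dp":[0,-0.03,1.7],"twist":0,"fingers":0.2},{"dp":[0,-0.03,2],"twist":0,"fingers":0.2},{"dp":[0,-0.03,2.2],"twist":0,"fingers":0.2},{"dp":[0,-0.03,2.4],"twist":0,"fingers":0.2},{"dp":[0,-0.03,2.4],"twist":0,"fingers":0.2}]'
```

```text
time_s: 15.38
tool_pos: [0.4555, 0.1131, 0.0965]
tool_rot: [-180.0, -0.0, 102.7]
force: [0.2, -0.4, -2.4]
grip_width: 0.0219
grasp_force: 15.0
```

```bash
python3 -m jog '[{"dp":[0,0,0.3],"twist":0,"fingers":0.2},{"dp":[0,0,0.6],"twist":0,"fingers":0.2},{"dp":[0,0,0.9],"twist":0,"fingers":0.2},{"dp":[0,0,1.2],"twist":0,"fingers":0.2},{"dp":[0,0,1.5],"twist":0,"fingers":0.2},{"dp":[0,0,1.8],"twist":0,"fingers":0.2},{"dp":[0,0,2],"twist":0,"fingers":0.2},{"dp":[0,0,2.1],"twist":0,"fingers":0.2}]'
```

```text
time_s: 16.38
tool_pos: [0.4555, 0.1131, 0.0754]
tool_rot: [-180.0, -0.0, 102.7]
force: [0.4, -0.0, -1.0]
grip_width: 0.0215
grasp_force: 15.0
```

```bash
python3 -m jog '[{"dp":[0,0,0.08],"twist":0,"fingers":0.2},{"dp":[0,0,0.12],"twist":0,"fingers":0.2},{"dp":[0,0,0.12],"twist":0,"fingers":0.4},{"dp":[0,0,0.12],"twist":0,"fingers":0.4},{"dp":[0,0,0.12],"twist":0,"fingers":0.4},{"dp":[0,0,0.12],"twist":0,"fingers":0.4},{"dp":[0,0,-2],"twist":0,"fingers":0.4},{"dp":[0,0,-6],"twist":0,"fingers":0.4}]'
python3 - <<'E'
from h import *
C=np.array([.4950,.1220]) # axis in robot frame: locator (.4555,.1132)+40 mm along jig x
a=np.deg2rad(132.7); 
go(*(C+.06*np.array([np.cos(a),np.sin(a)])),.14,132.7)
E
```

```text
time_s: 17.38
tool_pos: [0.4542, 0.1127, 0.1349]
tool_rot: [-179.8, 0.1, 102.7]
force: [0.1, -0.7, 0.6]
grip_width: 0.0347
grasp_force: 0.0
dp cm [ 5.21  1.19 -0.51] twist -30.0 t 17.375 w 0.0347 F [ 0.06 -0.71  0.59]
```

```bash
python3 -m jog '[{"dp":[2.6,0.6,-0.5],"twist":-10,"fingers":0.5},{"dp":[5.2,1.2,-0.5],"twist":-20,"fingers":0.5},{"dp":[5.2,1.2,-0.5],"twist":-30,"fingers":0.5},{"dp":[5.2,1.2,-0.5],"twist":-30,"fingers":0.5},{"dp":[5.2,1.2,-0.5],"twist":-30,"fingers":0.5}]'
python3 - <<'E'
from h import *
C=np.array([.4950,.1220]); a=np.deg2rad(132.7); go(*(C+.06*np.array([np.cos(a),np.sin(a)])),.057,132.7)
c,R,t=cam('scene'); cv2.imwrite('pics/s6.png',cv2.resize(c['pixels'][170:320,260:440],None,fx=4,fy=4,interpolation=2))
E
```

```text
time_s: 18.0
tool_pos: [0.4558, 0.1661, 0.1405]
tool_rot: [-180.0, -0.0, 132.5]
force: [-0.2, -0.2, -0.1]
grip_width: 0.0437
grasp_force: 0.0
dp cm [ 0.1  -0.11  8.35] twist -0.2 t 18.0 w 0.0437 F [-0.18 -0.23 -0.13]
```

View pics/s6.png

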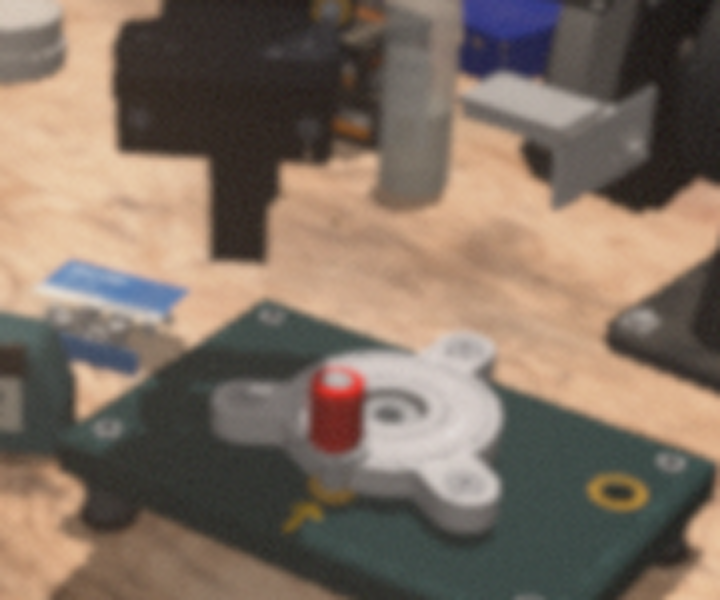

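Pin is home with its collar on the flange (crop (338,450)). Descend astride the ear.

```bash
python3 -m jog '[{"dp":[0.1,-0.1,4],"twist":0,"fingers":0.5},{"dp":[0.1,-0.1,6.5],"twist":0,"fingers":0.5},{"dp":[0.1,-0.1,7.5],"twist":0,"fingers":0.5},{"dp":[0.1,-0.1,8.35],"twist":0,"fingers":0.5},{"dp":[0.1,-0.1,8.35],"twist":0,"fingers":0.5},{"dp":[0.1,-0.1,8.35],"twist":0,"fingers":0.5}]'
python3 -m jog '[{"dp":[0,0.1,0],"twist":0,"fingers":0.5},{"dp":[0,0.2,0],"twist":0,"fingers":0.5},{"dp":[0,0.3,0],"twist":0,"fingers":0.5},{"dp":[0,0.4,0],"twist":0,"fingers":0.5},{"dp":[0,0.48,0],"twist":0,"fingers":0.5},{"dp":[0,0.56,0],"twist":0,"fingers":0.5},{"dp":[0,0.6,0],"twist":0,"fingers":0.5},{"dp":[0,0.6,0],"twist":0,"fingers":0.5}]'
```

```text
time_s: 18.8
tool_pos: [0.4551, 0.1668, 0.0579]
tool_rot: [179.9, 0.0, 132.7]
force: [-0.1, 0.0, 0.1]
grip_width: 0.0433
grasp_force: 0.0
time_s: 19.8
tool_pos: [0.4588, 0.1706, 0.0571]
tool_rot: [180.0, 0.0, 132.7]
force: [-0.1, -0.5, 0.9]
grip_width: 0.0432
grasp_force: 0.0
```

```bash
python3 -m jog '[{"dp":[0,0.05,0],"twist":0,"fingers":0.5},{"dp":[0,0.1,0],"twist":0,"fingers":0.5},{"dp":[0,0.15,0],"twist":0,"fingers":0.5},{"dp":[0,0.2,0],"twist":0,"fingers":0.5},{"dp":[0,0.25,0],"twist":0,"fingers":0.5},{"dp":[0,0.3,0],"twist":0,"fingers":0.5},{"dp":[0,0.35,0],"twist":0,"fingers":0.5},{"dp":[0,0.35,0],"twist":0,"fingers":0.5}]'
python3 -m jog '[{"dp":[0,0.05,0],"twist":0,"fingers":0.5},{"dp":[0,0.08,0],"twist":0,"fingers":0.5},{"dp":[0,0.1,0],"twist":0,"fingers":0.5},{"dp":[0,0.1,0],"twist":0,"fingers":0.5}]'
```

```text
time_s: 20.8
tool_pos: [0.4604, 0.1727, 0.0568]
tool_rot: [-179.9, -0.1, 132.7]
force: [-5.7, -2.1, 4.2]
grip_width: 0.0436
grasp_force: 2.7
time_s: 21.3
tool_pos: [0.4606, 0.1731, 0.0567]
tool_rot: [-179.8, -0.1, 132.7]
force: [-7.1, -3.1, 5.1]
grip_width: 0.0434
grasp_force: 3.2
```

```bash
python3 -m jog '[{"dp":[0,0.03,-0.05],"twist":0,"fingers":0.5},{"dp":[0,0.06,-0.1],"twist":0,"fingers":0.5},{"dp":[0,0.06,-0.1],"twist":0,"fingers":0.5}]'
python3 - <<'E'
from h import *
c,R,t=cam('scene');P=sflange(c,R,t,0); 
o=env.get_obs();print(o['force'],o['tool_pos'],o['grip_width'])
cv2.imwrite('pics/s7.png',cv2.resize(c['pixels'][190:310,290:410],None,fx=5,fy=5,interpolation=2))
E
```

```text
time_s: 21.68
tool_pos: [0.4627, 0.1744, 0.0579]
tool_rot: [180.0, 0.0, 132.7]
force: [-1.1, -0.8, -1.8]
grip_width: 0.0434
grasp_force: 0.9
[-1.70355732  0.75015449 -0.53363766] [0.46272426 0.17436541 0.05794891] 0.04342541059914269
```

View pics/s7.png

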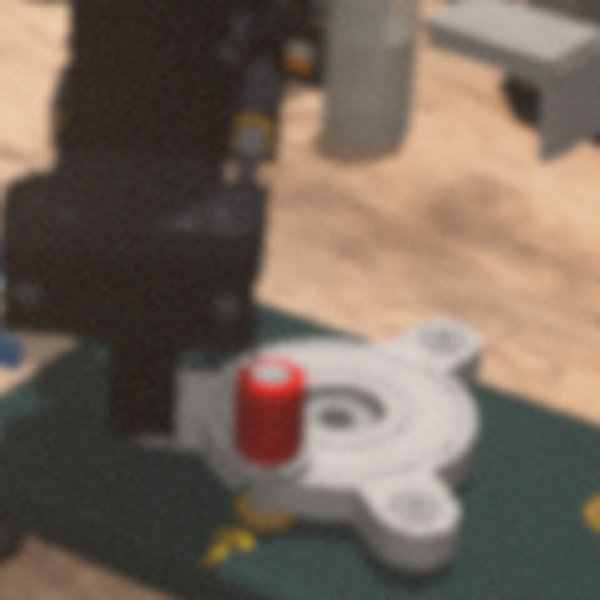

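The flange broke loose and slid with the force dropping, so it wasn't on the pin yet. Continue gently.

```bash
python3 -m jog '[{"dp":[0,0.04,0],"twist":0,"fingers":0.5},{"dp":[0,0.08,0],"twist":0,"fingers":0.5},{"dp":[0,0.12,0],"twist":0,"fingers":0.5},{"dp":[0,0.12,0],"twist":0,"fingers":0.5}]'
```

```text
time_s: 22.22
tool_pos: [0.4632, 0.1748, 0.058]
tool_rot: [-180.0, -0.0, 132.7]
force: [-2.8, -1.6, -2.1]
grip_width: 0.0434
grasp_force: 1.4
```

```bash
python3 -m jog '[{"dp":[0,0.04,0],"twist":0,"fingers":0.5},{"dp":[0,0.06,0],"twist":0,"fingers":0.5},{"dp":[0,0.06,0],"twist":0,"fingers":0.5}]'
```

```text
time_s: 22.6
tool_pos: [0.4635, 0.1752, 0.0579]
tool_rot: [-180.0, -0.0, 132.7]
force: [-3.2, -1.4, -1.6]
grip_width: 0.0438
grasp_force: 2.0
```

```bash
python3 -m jog '[{"dp":[0,0.04,0],"twist":0,"fingers":0.5},{"dp":[0,0.08,0],"twist":0,"fingers":0.5},{"dp":[0,0.08,0],"twist":0,"fingers":0.5}]'
```

```text
time_s: 22.98
tool_pos: [0.4638, 0.1754, 0.0579]
tool_rot: [-179.9, -0.0, 132.7]
force: [-5.3, -2.1, 0.2]
grip_width: 0.0435
grasp_force: 2.7
```

```bash
python3 -m jog '[{"dp":[0,0.04,0],"twist":0,"fingers":0.5},{"dp":[0,0.08,0],"twist":0,"fingers":0.5},{"dp":[0,0.08,0],"twist":0,"fingers":0.5}]'
```

```text
time_s: 23.35
tool_pos: [0.464, 0.1756, 0.0578]
tool_rot: [-179.8, -0.0, 132.7]
force: [-6.1, -3.5, 1.4]
grip_width: 0.0435
grasp_force: 3.3
```

```bash
python3 -m jog '[{"dp":[0,0.04,-0.02],"twist":0,"fingers":0.5},{"dp":[0,0.08,-0.03],"twist":0,"fingers":0.5},{"dp":[0,0.08,-0.03],"twist":0,"fingers":0.5}]'
```

```text
time_s: 23.72
tool_pos: [0.4641, 0.1757, 0.0578]
tool_rot: [-179.8, -0.1, 132.7]
force: [-7.2, -3.7, -0.2]
grip_width: 0.044
grasp_force: 3.8
```

```bash
python3 -m jog '[{"dp":[0,0.04,0],"twist":0,"fingers":0.5},{"dp":[0,0.08,-0.02],"twist":0,"fingers":0.5},{"dp":[0,0.08,-0.02],"twist":0,"fingers":0.5}]'
```

```text
time_s: 24.1
tool_pos: [0.4641, 0.1758, 0.0577]
tool_rot: [-179.7, -0.1, 132.7]
force: [-7.7, -5.0, 0.5]
grip_width: 0.044
grasp_force: 4.3
```

```bash
python3 -m jog '[{"dp":[0,0.05,0],"twist":0,"fingers":0.5},{"dp":[0,0.1,-0.02],"twist":0,"fingers":0.5},{"dp":[0,0.1,-0.02],"twist":0,"fingers":0.5}]'
```

```text
time_s: 24.48
tool_pos: [0.4643, 0.1759, 0.0577]
tool_rot: [-179.6, -0.1, 132.7]
force: [-9.2, -4.4, 1.2]
grip_width: 0.0434
grasp_force: 5.0
```

```bash
python3 -m jog '[{"dp":[0,0.05,0],"twist":0,"fingers":0.5},{"dp":[0,0.07,0],"twist":0,"fingers":0.5},{"dp":[0,0.07,0],"twist":0,"fingers":0.5},{"dp":[0,0.07,0],"twist":0,"fingers":0.5}]'
```

```text
time_s: 24.98
tool_pos: [0.4644, 0.1761, 0.0576]
tool_rot: [-179.5, -0.1, 132.7]
force: [-10.1, -5.3, 1.4]
grip_width: 0.0441
grasp_force: 5.6
```

About 11.5 N now; hold it a second.

```bash
python3 -m jog '[{"dp":[0,0.02,0],"twist":0,"fingers":0.5},{"dp":[0,0.02,0],"twist":0,"fingers":0.5},{"dp":[0,0.02,0],"twist":0,"fingers":0.5},{"dp":[0,0.02,0],"twist":0,"fingers":0.5},{"dp":[0,0.02,0],"twist":0,"fingers":0.5},{"dp":[0,0.02,0],"twist":0,"fingers":0.5},{"dp":[0,0.02,0],"twist":0,"fingers":0.5},{"dp":[0,0.02,0],"twist":0,"fingers":0.5}]'
python3 -m jog '[{"dp":[0,0,0],"twist":0,"fingers":0.5},{"dp":[0,0,0],"twist":0,"fingers":0.5},{"dp":[0,0,0],"twist":0,"fingers":0.5},{"dp":[0,0,0],"twist":0,"fingers":0.5}]'
python3 - <<'E'
from h import *
o=env.get_obs();print(np.linalg.norm(o['force']))
E
```

```text
time_s: 25.98
tool_pos: [0.4644, 0.1761, 0.0576]
tool_rot: [-179.5, -0.1, 132.7]
force: [-9.7, -6.1, 2.2]
grip_width: 0.0435
grasp_force: 5.8
time_s: 26.48
tool_pos: [0.4644, 0.1761, 0.0576]
tool_rot: [-179.5, -0.1, 132.7]
force: [-9.6, -6.1, 1.7]
grip_width: 0.0435
grasp_force: 5.8
11.52099995699336
```

Steady for over a second. Back off from the ear, then lift straight up.

```bash
python3 -m jog '[{"dp":[0,-0.2,0],"twist":0,"fingers":0.5},{"dp":[0,-0.4,0],"twist":0,"fingers":0.5},{"dp":[0,-0.6,0],"twist":0,"fingers":0.5},{"dp":[0,-0.8,0],"twist":0,"fingers":0.5},{"dp":[0,-1,0],"twist":0,"fingers":0.5},{"dp":[0,-1.2,0],"twist":0,"fingers":0.5},{"dp":[0,-1.2,0],"twist":0,"fingers":0.5}]'
python3 -m jog '[{"dp":[0,0,-1],"twist":0,"fingers":0.5},{"dp":[0,0,-3],"twist":0,"fingers":0.5},{"dp":[0,0,-7],"twist":0,"fingers":0.5},{"dp":[6,0,-11],"twist":0,"fingers":0.5},{"dp":[12,0,-11],"twist":0,"fingers":0.5},{"dp":[18,0,-11],"twist":0,"fingers":0.5},{"dp":[20,0,-11],"twist":0,"fingers":0.5},{"dp":[20,0,-11],"twist":0,"fingers":0.5}]'
python3 - <<'E'
from h import *
c,R,t=cam('top'); q,s=flange(c,R,t,(.4965,.1213),10,10); print(q,s)
c2,_,_=cam('scene')
cv2.imwrite('pics/f.png',np.hstack([cv2.resize(c['pixels'][185:305,300:450],(400,320),interpolation=2),cv2.resize(c2['pixels'][190:310,290:440],(400,320),interpolation=2)]))
E
```

```text
time_s: 27.35
tool_pos: [0.459, 0.1707, 0.059]
tool_rot: [180.0, 0.0, 132.7]
force: [0.5, -0.7, -0.2]
grip_width: 0.0431
grasp_force: 0.0
time_s: 28.35
tool_pos: [0.322, 0.319, 0.1695]
tool_rot: [179.9, 0.0, 133.0]
force: [-0.1, -0.4, 0.4]
grip_width: 0.0436
grasp_force: 0.0
[0.49742025 0.12069569 6.56661887] 0.9165832280121502
```

View pics/f.png

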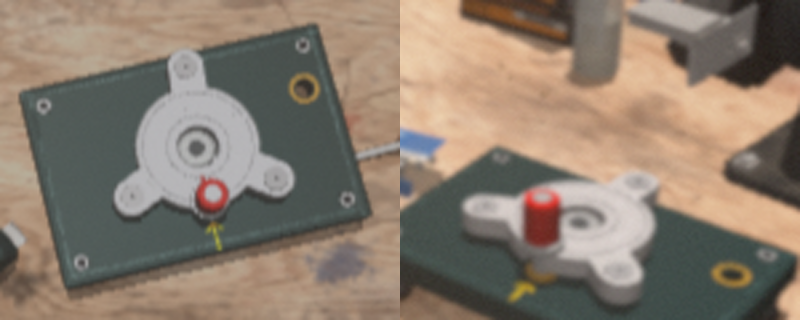

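The pin is upright and home. The flange is turned about 6° clockwise against it (knob at (212,190) left panel, (541,215) right), and the arm is clear. Handing in.

```bash
python3 -c "
from cell import env
print(env.sign_off())"
```

```text
the job is handed in; nothing more can be done
None
```

The job is handed in, with no verdict returned: the notch was turned over the locating hole, the pin stands home and released, the flange was pressed clockwise against it at a measured 11.5 N for over a second, and the arm is clear.

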